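Dial open the lock drawer and get out the starter relay

ROBOT

A 7-joint arm with a two-finger parallel gripper is mounted at the origin on a cart in front of the work surface, level with it; the furniture and walls round the work are solid. World frame = base frame: x ahead of the robot, y to its left, z up, the work surface at z = 0. Lengths are in m, angles in rad, forces in N, time in s.
With the tool pointing down it reaches from about 0.4 to 0.925 m from the base axis. Payload 5.6 kg.
Tool frame: the origin (TCP) lies at the centre of the arm's flange, where the gripper is bolted on; the fingertips stand 173 mm ahead of it and the grasp point (between the pads) lies 155 mm ahead of it; z points along the fingers, y is the line along which they close (so a half turn about z gives the same grasp; the last joint's range is limited). The gripper opens to 85 mm and grips with 20 to 120 N. Pads are 22 mm wide; open, the fingers measure 114 mm over their backs; the gripper's body (76 mm by 85 mm) begins 54 mm behind the grasp point. The pads swing forward as they close: fully open they stand 13 mm farther back than shut.
Start: joints at [1.179, 0.468, -0.012, 1.603, 0.006, 1.071, -0.056], TCP at [0.222, -0.611, 0.405] pointing down, gripper open.
Joint ranges: [-2.53, 2.53], [-0.31, 2.02], [-1.57, 1.55], [0.28, 2.44], [-1.29, 4.43], [0.15, 1.84], [-2.92, 2.92]. Speed limits (rad/s): [2.57, 2.57, 3.14, 3.14, 3.14, 3.14, 3.14].

INTERFACE

Orientations are given as a unit quaternion [w, x, y, z].
In Python, from cell import bot gives the robot as it stands.
- The arm moves only by the tool drive_tool, never from a script. Its argument "motion" is a list of rows, each a list of 5 numbers: the shift along the tool's x, y, z in cm, then the turn about the tool's z in degrees, then the finger opening in cm, from 0 to 8.54. In form: [[dx, dy, dz, twist, claw], ...]. A call has 1 to 5 rows; each row is the pose to reach, as a shift and turn from the pose commanded when the call began, along the tool's axes at that moment; what a row does not reach only later rows make up. A row lasts 1/10 s, in which the tool goes at most 50 mm and 8.59 degrees, less where a joint would pass 70% of its speed; a pose out of reach is approached as far as the arm can. A call with a gripper value outside its range is refused whole. The fingers move at their own pace and stop on an object; the grip force is fixed at half the most. Time passes only in rows, so rows that repeat a pose let the fingers close. It gives the time, the measured TCP pose, the force, the opening and the grip force at its end, in the units of the state.
- bot.get_obs(): the state, without advancing time (a new reading comes with each control period).
- bot.camera(name): name is "scene" or "top" or "wrist"; returns a dict with "pixels" (420x560x3 uint8, blue, green, red), "range_z" (420x560 float32, m along the optical axis (not along the pixel's ray), 0 where there is no reading), "fx", "fy", "cx", "cy" (pixels), "xyz" and "attitude" of the camera in the world; the wrist camera has in their place "tool_from_camera" (4x4, takes a point from camera to tool coordinates, whose origin is the TCP and whose axes are the flange's). Camera axes: x right, y down, z forward; pixel columns grow to the right and rows downward; lengths in m; the calibration is good to about 2 mm. The wrist camera is an equidistant fisheye: a pixel r from the principal point sees the ray r / f radians off the axis. A picture is of the moment at which its call begins: read the wrist's pose just before it.
- bot.sign_off(): hands the job in; it is judged then, once.
The state is a dict: "t": time; "joint_positions": joint angles; "joint_vel": joint speeds; "joint_torque": joint torques, N m; "eef_pos": TCP position; "tcp_rot": TCP orientation; "ft_force": force on the tool from outside, world axes, zero at the start; "torque": the same for the moment, N m; "finger_gap": finger opening in m; "finger_force": force on a finger pad.
Only numpy, scipy, OpenCV 4.12 (cv2) and the standard library are available. Lean on these libraries where they do the work, as an engineer would, in place of code of your own. Each camera call takes 0.05 s, during which the arm holds its last target. There are 200 camera calls.

TASK

The bike's starter relay is locked in the upper drawer of the narrow grey drawer cabinet, and the three pointer dials on its top hold that drawer. Seen from the front, with 12 o'clock straight at the cabinet's back, the code is: left dial at 2 o'clock, right dial at 11 o'clock, back dial at 4 o'clock. Turn the dials to the code with the drawer still shut, pull the upper drawer right out by its knob, then lift out the relay and set it down upright, terminals up, in the round steel parts dish; do not drop or tip the relay, and do not knock over the oil filter or the small dropper bottle.

Things in the scene. Friction and masses are not known exactly. Their poses are not given: they have to be found in the camera images.
- cabinet: narrow grey steel cabinet, fixed on the bench: 125 mm deep, 100 wide, 270 high. Origin on the bench, mid-width; x to its back, y to its left seen from the front, z up. Front face at x = -80, back at +45, top at z = 270 mm. Three dials on top in a triangle, at x, y = -48, +24.5 (left), -48, -24.5 (right) and -5, 0 mm (back). Its two lower fronts do not open
- dial_left (a joint): angle of the left dial: 0 with its pointer at the cabinet's back (12 o'clock), growing clockwise seen from above: n o'clock is n x 30 deg, 11 o'clock = -30 deg. Range -3.1 to 3.1; light even friction (0.05 N m), no clicks, stays where left. Twelve hour marks round it, the broadest at 12 o'clock
- dial_right (a joint): angle of the right dial: 0 with its pointer at the cabinet's back (12 o'clock), growing clockwise seen from above: n o'clock is n x 30 deg, 11 o'clock = -30 deg. Range -3.1 to 3.1; light even friction (0.05 N m), no clicks, stays where left. Twelve hour marks round it, the broadest at 12 o'clock
- dial_back (a joint): angle of the back dial: 0 with its pointer at the cabinet's back (12 o'clock), growing clockwise seen from above: n o'clock is n x 30 deg, 11 o'clock = -30 deg. Range -3.1 to 3.1; light even friction (0.05 N m), no clicks, stays where left. Twelve hour marks round it, the broadest at 12 o'clock
- dial_left_grip (a point): point on the left dial's axis, 22 mm above the cabinet's top. The dial is a black pointer knob: round skirt 37 mm across, up to 9 mm above the cabinet's top, and on it an upright grip bar 12 mm thick, 34 mm long, its top 30 mm above the cabinet's top; the pointed end with the white line is the pointer. x along the bar to the pointer, z up
- dial_right_grip (a point): point on the right dial's axis, 22 mm above the cabinet's top. The dial is a black pointer knob: round skirt 37 mm across, up to 9 mm above the cabinet's top, and on it an upright grip bar 12 mm thick, 34 mm long, its top 30 mm above the cabinet's top; the pointed end with the white line is the pointer. x along the bar to the pointer, z up
- dial_back_grip (a point): point on the back dial's axis, 22 mm above the cabinet's top. The dial is a black pointer knob: round skirt 37 mm across, up to 9 mm above the cabinet's top, and on it an upright grip bar 12 mm thick, 34 mm long, its top 30 mm above the cabinet's top; the pointed end with the white line is the pointer. x along the bar to the pointer, z up
- drawer (a joint): how far the upper drawer is out: 0 shut, 0.082 m against its stop. Each dial turns a cam disc with one flat for a pin on the drawer: free if every dial is within 6 deg (0.1 rad) of its code place; a dial turned too far rubs and is pushed back; one over 11 deg short stops the drawer after 3 mm. Slides towards the cabinet's -x with about 2 N of friction, stays where it is left
- drawer_knob (a point): middle of the head of the upper drawer's round steel pull knob, 35 mm below the cabinet's top and 38 mm in front of the drawer's front; moves with the drawer. The head is 26 mm across and 16 mm long on a 13 mm thick neck that points along the cabinet's x. Pinch it across y from above
- drawer_floor (a point): point on the upper drawer's inner floor, 208 mm above the bench, mid-width, 30 mm behind the inside of its front; moves with the drawer. Inside, the drawer is 78 mm wide, with sides 20 mm high; its front is 48 mm higher than the floor
- starter_relay: small black plug-in relay: a block 28 x 28 mm and 26 mm high with four blade terminals on top (36 mm high in all), 40 g; origin at the centre of its underside, x and y square to its sides, z up. It stands in the upper drawer near the front
- dish: round magnetic parts dish of bare pressed steel on a rubber foot, 108 mm across, 23 mm high, 0.4 kg, loose at the left corner of the bench; origin at the centre of its underside. Near it stand a dark bottle 95 mm high at x, y = 0.325, 0.245, a red one 80 mm high at 0.446, 0.233 (both about 50 mm across) and the charger, 200 mm high, its nearest corner at 0.52, 0.28 m
- dish_floor (a point): centre of the dish's inner floor, 7 mm above the bench; the flat is about 75 mm across, the sides flare up round it
- oil_filter: oil filter cartridge, 68 mm across, 67 mm high, standing loose at the left of the cabinet; origin at the centre of its underside
- thread_lock: small brown dropper bottle, 33 mm across, 102 mm high, standing loose behind the cabinet at the left; origin at the centre of its underside. Tall fixed things to keep the arm clear of: a black sprayer about 0.4 m high at x, y = 0.73, 0.23, the red tool chest 0.41 m high from x = 0.79 m on, and the clear box of cables, 0.28 m high, right of y = -0.05 and nearer than x = 0.56 m

How it is judged:
On the way, in this order (a step that is already met when the one before it is completed fails the run):
1. all three dials stand at the code (each within 0.18 rad) while the drawer is still shut (less than 6 mm out) (value of joint dial_left between 0.867 and 1.227 rad and value of joint dial_right between -0.704 and -0.344 rad and value of joint dial_back between 1.914 and 2.274 rad and value of joint drawer below 0.006 m), for 0.2 s.
2. the drawer is pulled out at least 60 mm with the relay in it (value of joint drawer above 0.06 m and distance between starter_relay and drawer_floor below 0.045 m), for 0.2 s.
At the end, for the whole second after the job is handed in: the relay stands upright (within 0.15 rad) on the dish's floor (its underside within 6 mm of the floor's height, its centre within 30 mm of the floor's centre), at rest and let go; the dish is level (horizontal distance between starter_relay and dish_floor below 0.03 m and z of starter_relay in the frame of dish_floor between -0.006 and 0.006 m and angle between starter_relay's own z axis and vertical below 0.15 rad and linear speed of starter_relay below 0.02 m/s and angle between dish's own z axis and vertical below 0.1 rad); the robot touches nothing.
It fails at once if the relay is dropped or thrown (faster than 1.3 m/s) (linear speed of starter_relay above 1.3 m/s).
It fails at once if the relay is tipped by more than 0.7 rad (angle between starter_relay's own z axis and vertical above 0.7 rad).
It fails at once if the oil filter or the dropper bottle is knocked over (angle between any of oil_filter, thread_lock's own z axis and vertical above 0.5 rad).
It also fails if it takes over 72 s, if anything falls off the work surface, if the arm or the gripper's body presses on something with over 40 N, if the wrist force passes 120 N, or if a joint passes its speed limit or range.

## Working session

There is one attempt and no reset: what is moved stays moved. The work goes in short steps, Python scripts to look and compute and a tool call to move; the robot and the scene stay as the last step left them, time stands still between calls to the robot, and variables do not carry over. Pictures are saved under pics/ and viewed, at most 13 in all, crops included, and the job is handed in when it is done.

Besides the shell and the picture viewer there is one more tool, called as name(argument=value, ...) on one line, values as JSON. drive_tool: Moves the arm, as the interface text tells. Its arguments: {"type":"object","properties":{"motion":{"type":"array","items":{"type":"array","items":{"type":"number"}}}},"required":["motion"]}

```bash
ls; mkdir -p pics
python3 - <<'E'
from cell import bot
import cv2,pickle,numpy as np
o=bot.get_obs();print(o)
d={}
for n in("scene","top"):
    c=bot.camera(n);d[n]=c;cv2.imwrite(f"pics/{n}0.png",c["pixels"]);print(n,c["fx"],c["fy"],c["cx"],c["cy"],c["xyz"],c["attitude"])
pickle.dump(d,open("d0.pkl","wb"))
E
```

```text
pics
{'t': 0.0, 'joint_positions': array([ 1.17899479,  0.46838631, -0.01158784,  1.60361237,  0.00598029,
        1.07137961, -0.05629746]), 'joint_vel': array([ 0.00121446,  0.00023862, -0.0002301 ,  0.00056809,  0.00138696,
       -0.00037224,  0.00056799]), 'joint_torque': array([ 6.70812278e-04, -5.32396674e+01,  2.14293937e-02, -2.51305872e+01,
        1.13647711e-02,  7.82936200e-03, -5.00271558e-07]), 'eef_pos': array([ 0.22201957, -0.6106488 ,  0.40373677]), 'tcp_rot': array([-8.50800063e-04,  9.84837629e-01,  1.73476445e-01, -2.06803930e-04]), 'ft_force': array([ 0.62557967,  0.09530899, -0.10038997]), 'torque': array([ 0.01441182, -0.03772449, -0.02331905]), 'finger_force': 0.0, 'finger_gap': 0.08524952164421609}
scene 416.2333076551852 416.2333076551852 284.7284455426529 215.62939534153287 [-0.11110945  0.14658445  0.91093413] [ 0.27159487 -0.65350162  0.65450747 -0.26606732]
top 427.8323554646683 427.8323554646683 281.66161382093753 212.3533522393828 [0.42620491 0.12065708 1.18619841] [-0.05984251  0.70893359 -0.70109291  0.04796633]
```

View pics/scene0.png

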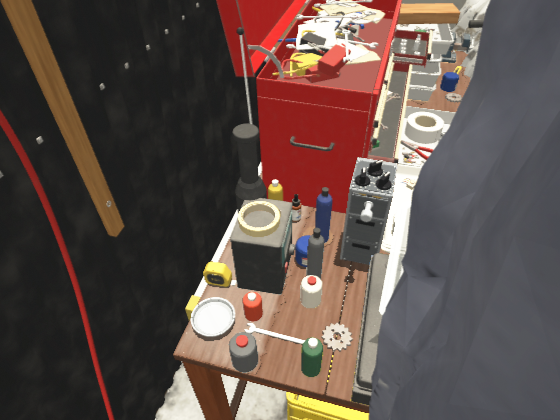

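View pics/top0.png

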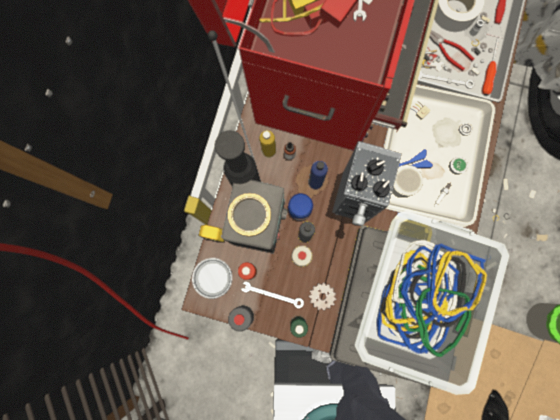

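The dish is at (212,278) in the top view, and the cabinet at (370,180) with its three black dials at (360,181), (382,187) and (376,166). The knob is at (360,214). I'll measure them by depth and an upscaled crop.

```bash
cat > h.py <<'E'
import numpy as np,cv2
from scipy.spatial.transform import Rotation as R
def q2R(q): return R.from_quat([q[1],q[2],q[3],q[0]]).as_matrix()
def cloud(c):
    z=c["range_z"];v,u=np.mgrid[:z.shape[0],:z.shape[1]]
    p=np.stack([(u-c["cx"])/c["fx"]*z,(v-c["cy"])/c["fy"]*z,z],-1)
    return p@q2R(c["attitude"]).T+np.array(c["xyz"])
def fish(c,o,uv,zw=None):
    """wrist pixels -> world points on plane z=zw"""
    uv=np.atleast_2d(uv).astype(float);d=uv-[c["cx"],c["cy"]];r=np.hypot(*d.T);th=r/c["fx"]
    s=np.where(r>0,np.sin(th)/np.maximum(r,1e-9),0)
    ray=np.c_[d*s[:,None],np.cos(th)]
    T=np.array(c["tool_from_camera"]);W=q2R(o["tcp_rot"])
    ray=ray@T[:3,:3].T@W.T;org=W@T[:3,3]+o["eef_pos"]
    return org+ray*((zw-org[2])/ray[:,2])[:,None]
def w2p(c,P):
    p=(np.atleast_2d(P)-np.array(c["xyz"]))@q2R(c["attitude"])
    return np.c_[p[:,0]/p[:,2]*c["fx"]+c["cx"],p[:,1]/p[:,2]*c["fy"]+c["cy"]]
E
python3 - <<'E'
from h import *
import pickle
d=pickle.load(open("d0.pkl","rb"))
for n in d:
    c=d[n];P=cloud(c)
    m=(np.abs(P[...,2]-.27)<.006)&(c["range_z"]>0)
    k,l,st,ce=cv2.connectedComponentsWithStats(m.astype(np.uint8))
    ref=(370,182) if n=="top" else (375,180)
    for i in range(1,k):
        if st[i,4]>100 and np.hypot(*(ce[i]-ref))<40:
            q=P[l==i][:,:2].astype(np.float32);print(n,st[i],q.mean(0),P[l==i][:,2].mean(),cv2.minAreaRect(q*1000))
    m=(P[...,2]>.285)&(P[...,2]<.31)&(c["range_z"]>0)
    k,l,st,ce=cv2.connectedComponentsWithStats(m.astype(np.uint8))
    for i in range(1,k):
        if 15<st[i,4]<1000 and np.hypot(*(ce[i]-ref))<40:
            q=P[l==i];print(" bar",n,st[i,4],ce[i],q.mean(0),cv2.minAreaRect((q[:,:2]*1000).astype(np.float32)))
c=d["top"];P=cloud(c)
m=(P[...,2]>.015)&(P[...,2]<.03)&(c["range_z"]>0)
sub=np.zeros_like(m);sub[245:312,180:245]=1
q=P[m&sub];print("dish",cv2.minEnclosingCircle((q[:,:2]*1000).astype(np.float32)))
cr=c["pixels"][140:225,330:410];a=cv2.resize(cr,None,fx=7,fy=7,interpolation=cv2.INTER_CUBIC);cv2.imwrite("pics/c1.png",a)
E
```

```text
scene [349 157  49  41 968] [ 0.6464557  -0.05730294] 0.2714462435846616 ((656.8742065429688, -59.57384490966797), (99.83521270751953, 130.30177307128906), 74.31824493408203)
 bar scene 103 [375.18446602 164.77669903] [ 0.66478522 -0.06068057  0.2958418 ] ((668.172119140625, -62.78955078125), (14.788731575012207, 36.695987701416016), 27.743410110473633)
 bar scene 72 [362.69444444 174.40277778] [ 0.62725726 -0.02611695  0.2978803 ] ((631.804931640625, -26.16695213317871), (11.218474388122559, 34.35475158691406), 83.66366577148438)
 bar scene 96 [383.77083333 178.13541667] [ 0.61559104 -0.07269812  0.29624558] ((618.8336791992188, -74.02838134765625), (13.207449913024902, 32.97067642211914), 47.342105865478516)
top [ 344  142   58   65 1885] [ 0.6586097  -0.06124944] 0.27188093158592086 ((655.5337524414062, -61.301490783691406), (100.34489440917969, 126.02203369140625), 74.3980484008789)
 bar top 98 [375.80612245 165.34693878] [ 0.66559861 -0.06245809  0.29941835] ((667.4112548828125, -64.97454833984375), (11.558883666992188, 35.07017135620117), 27.357240676879883)
 bar top 98 [359.80612245 181.75510204] [ 0.62968623 -0.02803927  0.29912285] ((631.7694702148438, -29.128036499023438), (11.84689712524414, 32.660831451416016), 79.05797576904297)
 bar top 94 [382.04255319 187.63829787] [ 0.61718021 -0.07438607  0.30011735] ((618.75048828125, -75.70381927490234), (11.836786270141602, 32.22156524658203), 49.63130569458008)
dish ((429.28082275390625, 291.4786376953125), 90.3205795288086)
```

View pics/c1.png

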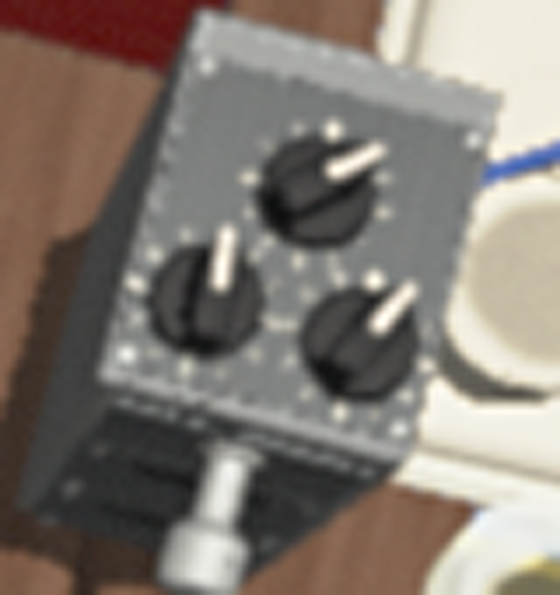

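The dial pointers read: left just short of 12, right about 1, back about 1:30. The pointers are clear in the crop at (225,240), (410,290) and (380,150). Next is a small planner that converts world targets into move rows.

```bash
cat >> h.py <<'E'
def tilt(o):
    M=q2R(o["tcp_rot"]);return np.degrees(np.arctan2(M[1,0],M[0,0])),M
def plan(o,targets):
    """targets: (x,y,z,heading deg, ncalls); prints rows for each call [dx,dy,dz,twist] cm/deg"""
    h,_=tilt(o);p=np.array(o["eef_pos"])
    for x,y,z,ht,n in targets:
        dt=(h-ht+180)%360-180; p0=p.copy();h0=h;t=np.array([x,y,z])
        for i in range(n):
            f=(i+1)/n;g=p0+(t-p0)*f;hg=h0-dt*f
            a=np.radians(h);X=np.array([[np.cos(a),np.sin(a),0],[np.sin(a),-np.cos(a),0],[0,0,-1]])
            r=np.round(X@(g-p)*100,1);tw=round(h-hg,1)
            print(r.tolist()+[tw]);p=p+X.T@r/100;h-=tw
CAB=np.array([.6724,-.066]);YAW=-15.6
def cab(x,y):
    a=np.radians(YAW);return CAB+np.array([[np.cos(a),-np.sin(a)],[np.sin(a),np.cos(a)]])@[x/1000,y/1000]
E
python3 - <<'E'
from h import *
from cell import bot
o=bot.get_obs();print(tilt(o))
plan(o,[(.222,-.611,.53,20,1),(.40,-.35,.53,60,1),(.55,-.17,.53,97,1),(.65,-.065,.53,117,1)])
E
```

```text
(np.float64(19.981713434174093), array([[ 9.39801729e-01,  3.41719645e-01, -6.28117799e-04],
       [ 3.41720212e-01, -9.39800571e-01,  1.47802363e-03],
       [-8.52357567e-05, -1.60368971e-03, -9.99998710e-01]]))
[-0.0, 0.0, -12.6, np.float64(-0.0)]
[25.6, -18.4, -0.0, np.float64(-40.0)]
[23.1, 4.0, -0.0, np.float64(-37.0)]
[9.2, 11.2, -0.0, np.float64(-20.0)]
```

drive_tool(motion=[[0, 0, -5, 0, 8.5], [0, 0, -10, 0, 8.5], [0, 0, -12.6, 0, 8.5]])

```text
t: 0.4
eef_pos: [0.2222, -0.6111, 0.5351]
tcp_rot: [0.003, 0.985, 0.173, 0.001]
ft_force: [0.6, -1.0, 1.6]
finger_gap: 0.085
finger_force: 0.0
```

Run:
```python
from h import *
from cell import bot
o=bot.get_obs();print(o["eef_pos"])
o["eef_pos"]=np.array([.222,-.611,.53])
plan(o,[(.40,-.35,.53,70,2),(.65,-.065,.53,117,2)])
```

```text
[ 0.22216844 -0.61105651  0.53506305]
[12.8, -9.2, 0.0, np.float64(-25.0)]
[15.6, -3.0, 0.0, np.float64(-25.0)]
[17.6, 6.9, 0.0, np.float64(-23.5)]
[13.5, 13.3, 0.0, np.float64(-23.5)]
```

drive_tool(motion=[[3.2, -2.3, 0, -6, 8.5], [6.4, -4.6, 0, -12, 8.5], [9.6, -6.9, 0, -18, 8.5], [12.8, -9.2, 0, -25, 8.5]])

```text
t: 0.8
eef_pos: [0.3116, -0.4792, 0.5303]
tcp_rot: [-0.0, 0.923, 0.385, -0.0]
ft_force: [0.2, -0.1, 0.3]
finger_gap: 0.0853
finger_force: 0.0
```

drive_tool(motion=[[4, -0.8, 0, -6, 8.5], [8, -1.5, 0, -12, 8.5], [12, -2.2, 0, -18, 8.5], [15.6, -3, 0, -25, 8.5]])

```text
t: 1.2
eef_pos: [0.401, -0.3472, 0.5304]
tcp_rot: [-0.0, 0.818, 0.576, 0.0]
ft_force: [-0.3, -0.8, 0.2]
finger_gap: 0.0844
finger_force: 0.0
```

drive_tool(motion=[[4.4, 1.7, 0, -6, 8.5], [8.8, 3.4, 0, -12, 8.5], [13.2, 5.2, 0, -18, 8.5], [17.6, 6.9, 0, -23.5, 8.5]])

```text
t: 1.6
eef_pos: [0.526, -0.2059, 0.5305]
tcp_rot: [-0.0, 0.684, 0.73, -0.0]
ft_force: [0.6, 0.1, -0.4]
finger_gap: 0.0856
finger_force: 0.0
```

drive_tool(motion=[[3.3, 3.3, 0, -6, 8.5], [6.6, 6.6, 0, -12, 8.5], [10, 10, 0, -18, 8.5], [13.5, 13.3, 0, -23.5, 8.5], [13.5, 13.3, 0, -23.5, 8.5]])

```text
t: 2.1
eef_pos: [0.6519, -0.0575, 0.5292]
tcp_rot: [-0.002, 0.518, 0.856, 0.002]
ft_force: [0.0, 0.6, 0.1]
finger_gap: 0.0852
finger_force: 0.0
```

Run:
```python
from h import *
from cell import bot
import pickle
o=bot.get_obs();c=bot.camera("wrist");pickle.dump((o,c),open("w1.pkl","wb"))
print(o["t"],o["eef_pos"],tilt(o)[0],o["joint_positions"]);print(c["fx"],c["cx"],c["cy"],c["tool_from_camera"])
cv2.imwrite("pics/w1.png",c["pixels"])
```

```text
2.1 [ 0.65191795 -0.05752911  0.52916359] 117.66460185206402 [ 0.43463008  0.45596342 -0.57701468  1.40837249  0.24274785  1.34989116
  0.33433108]
325.19226210127806 283.378608369496 208.83558979649555 [[-2.50220691e-04 -9.59878769e-01 -2.80415202e-01  7.03901688e-02]
 [ 9.99999815e-01 -8.45580804e-05 -6.02874370e-04  3.14060965e-04]
 [ 5.54974937e-04 -2.80415301e-01  9.59878613e-01  3.10407176e-02]
 [ 0.00000000e+00  0.00000000e+00  0.00000000e+00  1.00000000e+00]]
```

View pics/w1.png

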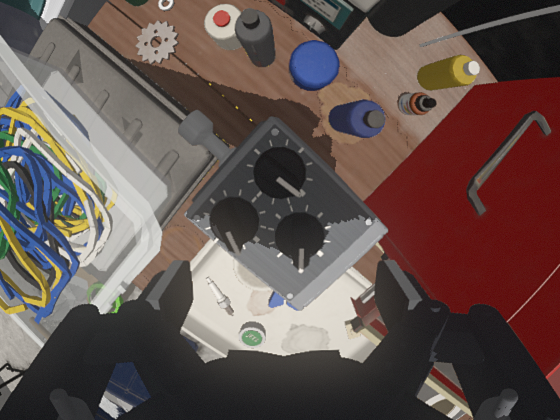

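The wrist view shows the cabinet top with corners near (272,118), (387,230), (292,308) and (188,216). The left, right and back dials are at (280,172), (234,220) and (300,235), with grey pointer lines. The dropper bottle is at (418,103) and the blue oil filter at (315,62).

Run:
```python
from h import *
import pickle
o,c=pickle.load(open("w1.pkl","rb"))
print("corners",fish(c,o,[(272,118),(387,230),(292,308),(188,216)],.27).round(4)[:,:2].tolist())
g=cv2.cvtColor(c["pixels"],cv2.COLOR_BGR2GRAY)
for n,uv,xy in(("L",(280,172),(-48,24.5)),("R",(234,220),(-48,-24.5)),("B",(300,235),(-5,0))):
    m=np.zeros_like(g);cv2.circle(m,uv,32,255,-1)
    dk=((g<45)&(m>0)).astype(np.uint8)
    k,l,st,ce=cv2.connectedComponentsWithStats(dk);i=1+st[1:,4].argmax()
    cn=max(cv2.findContours((l==i).astype(np.uint8),0,2)[0],key=cv2.contourArea);hull=cv2.convexHull(cn)
    (cc,r)=cv2.minEnclosingCircle(hull);ctr=fish(c,o,[cc],.285)[0]
    # bright pixels inside hull -> pointer line
    hm=np.zeros_like(g);cv2.drawContours(hm,[hull],-1,255,-1);cv2.circle(hm,tuple(int(v) for v in cc),int(r-1),255,-1)
    k,l,st,ce=cv2.connectedComponentsWithStats(((g>90)&(hm>0)).astype(np.uint8))
    i=1+st[1:,4].argmax();v,u=np.nonzero(l==i)
    W=fish(c,o,np.c_[u,v],.298)[:,:2];a=cab(*xy)
    vx,vy,x0,y0=cv2.fitLine((W*1000).astype(np.float32),2,0,.01,.01).ravel()
    mv=W.mean(0)-a
    if vx*mv[0]+vy*mv[1]<0:vx,vy=-vx,-vy
    print(n,st[i],"ctr",ctr[:2].round(4),"exp",a.round(4),"cw by line",YAW-np.degrees(np.arctan2(vy,vx)),"by mean",YAW-np.degrees(np.arctan2(mv[1],mv[0])),"end r",np.hypot(*(W-a).T).max())
```

```text
corners [[0.6127, 0.0018], [0.729, -0.0306], [0.6962, -0.1251], [0.5888, -0.0911]]
L [277 177  21  18 120] ctr [ 0.6344 -0.028 ] exp [ 0.6328 -0.0295] cw by line -4.771638 by mean -5.044842560954214 end r 0.016171514763992336
R [226 232   8   9  50] ctr [ 0.6216 -0.0706] exp [ 0.6196 -0.0767] cw by line 21.55427 by mean 15.322713932992142 end r 0.007930629229320018
B [299 249   5   9  41] ctr [ 0.6667 -0.0606] exp [ 0.6676 -0.0647] cw by line 47.916992 by mean 20.550670766699987 end r 0.0071801282202548595
```

Run:
```python
from h import *
from cell import bot
o=bot.get_obs();print(o["eef_pos"])
plan(o,[(*cab(-5,0),.50,117.4,1),(*cab(-5,0),.457,117.4,1)])
```

```text
[ 0.6508919  -0.06071538  0.52926079]
[-1.1, 1.3, 2.9, np.float64(-0.0)]
[-0.0, 0.0, 4.3, np.float64(-0.0)]
```

drive_tool(motion=[[-0.5, 0.6, 1.5, 0, 2.6], [-1.1, 1.3, 2.9, 0, 2.6], [-1.1, 1.3, 2.9, 0, 2.6], [-1.1, 1.3, 2.9, 0, 2.6], [-1.1, 1.3, 2.9, 0, 2.6]])

```text
t: 2.65
eef_pos: [0.6662, -0.0691, 0.502]
tcp_rot: [0.0, 0.523, 0.852, 0.0]
ft_force: [-0.2, 0.2, -0.1]
finger_gap: 0.0261
finger_force: 0.0
```

Run:
```python
from h import *
from cell import bot
o=bot.get_obs();print(o["eef_pos"],tilt(o)[0],o["joint_vel"].round(3))
plan(o,[(*cab(-5,0),.457,117.4,1)])
```

```text
[ 0.66618684 -0.0690706   0.50202569] 116.92557376132068 [-0.003 -0.01  -0.006 -0.006 -0.    -0.001  0.001]
[0.3, 0.3, 4.5, np.float64(-0.5)]
```

drive_tool(motion=[[0.3, 0.3, 1, 0, 2.6], [0.3, 0.3, 2.5, 0, 2.6], [0.3, 0.3, 4.5, 0, 2.6], [0.3, 0.3, 4.5, 0, 2.6]])

```text
t: 3.05
eef_pos: [0.6671, -0.0644, 0.4534]
tcp_rot: [-0.002, 0.522, 0.853, -0.001]
ft_force: [0.8, -0.1, -0.3]
finger_gap: 0.0259
finger_force: 0.0
```

drive_tool(motion=[[0, 0, 0, 0, 0.8], [0, 0, 0, 0, 0.8], [0, 0, 0, 0, 0.8], [0, 0, 0, 0, 0.8]])

```text
t: 3.45
eef_pos: [0.6683, -0.0638, 0.4563]
tcp_rot: [0.001, 0.522, 0.853, 0.001]
ft_force: [5.5, 2.2, -7.0]
finger_gap: 0.0108
finger_force: 60.8
```

drive_tool(motion=[[0, 0, 0, 8, 0.8], [0, 0, 0, 16, 0.8], [0, 0, 0, 24, 0.8], [0, 0, 0, 32, 0.8], [0, 0, 0, 40, 0.8]])

```text
t: 3.95
eef_pos: [0.6685, -0.0636, 0.4563]
tcp_rot: [0.0, 0.784, 0.621, 0.002]
ft_force: [7.2, 2.1, -8.8]
finger_gap: 0.0103
finger_force: 60.7
```

drive_tool(motion=[[0, 0, 0, 8, 0.8], [0, 0, 0, 16, 0.8], [0, 0, 0, 24, 0.8], [0, 0, 0, 32.5, 0.8], [0, 0, 0, 32.5, 0.8]])

```text
t: 4.45
eef_pos: [0.6687, -0.0636, 0.4563]
tcp_rot: [0.0, 0.926, 0.377, 0.002]
ft_force: [7.3, 0.1, -8.1]
finger_gap: 0.0107
finger_force: 60.7
```

Run:
```python
from h import *
from cell import bot
o=bot.get_obs();print(o["eef_pos"],tilt(o)[0],o["ft_force"],o["finger_gap"])
```

```text
[ 0.66874544 -0.06364461  0.45628976] 44.345289499436596 [ 7.30736258  0.07081129 -8.10246637] 0.010659858335569785
```

```bash
sed -i 's/^CAB=.*YAW/CAB=np.array([.6731,-.0654]);YAW/' h.py
python3 - <<'E'
from h import *
from cell import bot
o=bot.get_obs();p=o["eef_pos"]
plan(o,[(p[0],p[1],.50,44.3,1),(*cab(-48,-24.5),.50,141.4,3)])
E
```

```text
[0.0, 0.0, -4.4, np.float64(0.0)]
[-1.4, -0.8, 0.0, np.float64(-32.4)]
[-0.8, -1.5, 0.0, np.float64(-32.3)]
[0.2, -1.7, 0.0, np.float64(-32.4)]
```

drive_tool(motion=[[0, 0, 0, 0, 2.4], [0, 0, 0, 0, 2.4], [0, 0, 0, 0, 2.4], [0, 0, -2, 0, 2.4], [0, 0, -4.4, 0, 2.4]])

```text
t: 4.95
eef_pos: [0.6673, -0.0647, 0.5005]
tcp_rot: [-0.001, 0.926, 0.378, -0.001]
ft_force: [0.1, 0.4, 1.1]
finger_gap: 0.0237
finger_force: 0.0
```

drive_tool(motion=[[-0.4, -0.2, 0, -8, 2.6], [-0.7, -0.4, 0, -16, 2.6], [-1, -0.6, 0, -24, 2.6], [-1.4, -0.8, 0, -32.4, 2.6]])

```text
t: 5.35
eef_pos: [0.6517, -0.0686, 0.5013]
tcp_rot: [0.0, 0.781, 0.624, 0.0]
ft_force: [0.3, -0.1, -0.5]
finger_gap: 0.0259
finger_force: 0.0
```

drive_tool(motion=[[-0.2, -0.4, 0, -8, 2.6], [-0.4, -0.8, 0, -16, 2.6], [-0.6, -1.2, 0, -24, 2.6], [-0.8, -1.5, 0, -32.3, 2.6]])

```text
t: 5.75
eef_pos: [0.6352, -0.0731, 0.5013]
tcp_rot: [0.0, 0.577, 0.817, -0.0]
ft_force: [-0.2, 0.8, 0.3]
finger_gap: 0.0257
finger_force: 0.0
```

drive_tool(motion=[[0, -0.4, 0, -8, 2.6], [0, -0.8, 0, -16, 2.6], [0.1, -1.3, 0, -24, 2.6], [0.2, -1.7, 0, -32.4, 2.6], [0.2, -1.7, 0, -32.4, 2.6]])

```text
t: 6.25
eef_pos: [0.6185, -0.077, 0.5012]
tcp_rot: [0.0, 0.329, 0.944, -0.0]
ft_force: [-0.5, 0.2, -0.2]
finger_gap: 0.0258
finger_force: 0.0
```

drive_tool(motion=[[0, 0, 0, 0, 2.6], [0, 0, 0, 0, 2.6]])

```text
t: 6.45
eef_pos: [0.619, -0.0768, 0.5009]
tcp_rot: [0.0, 0.33, 0.944, -0.0]
ft_force: [-0.1, 0.0, 0.4]
finger_gap: 0.0259
finger_force: 0.0
```

```bash
sed -i 's/^CAB=.*YAW/CAB=np.array([.6735,-.0650]);YAW/' h.py
python3 - <<'E'
from h import *
from cell import bot
import pickle
o=bot.get_obs();print(o["eef_pos"],tilt(o)[0])
c=bot.camera("wrist");pickle.dump((o,c),open("w2.pkl","wb"));cv2.imwrite("pics/w2.png",cv2.resize(c["pixels"][100:380,120:440],None,fx=2,fy=2))
plan(o,[(*cab(-48,-24.5),.457,141.4,1)])
E
```

```text
[ 0.61901123 -0.07675506  0.50086695] 141.42957652646936
[-0.1, 0.2, 4.4, np.float64(0.0)]
```

View pics/w2.png

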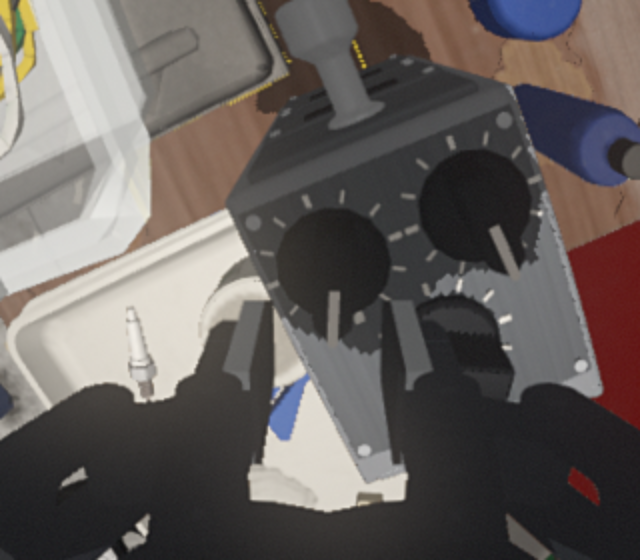

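The right dial's pointer (334,315) is in line with the fingers and midway between them. I'll lower and grip.

drive_tool(motion=[[-0.1, 0.2, 1.5, 0, 2.6], [-0.1, 0.2, 3, 0, 2.6], [-0.1, 0.2, 4.4, 0, 2.6], [-0.1, 0.2, 4.4, 0, 2.6]])

```text
t: 6.9
eef_pos: [0.6204, -0.0759, 0.4534]
tcp_rot: [-0.002, 0.329, 0.944, -0.0]
ft_force: [0.1, 0.2, 0.2]
finger_gap: 0.0262
finger_force: 0.0
```

drive_tool(motion=[[0, 0, 0, 0, 0.8], [0, 0, 0, 0, 0.8], [0, 0, 0, 0, 0.8], [0, 0, 0, 0, 0.8]])

```text
t: 7.3
eef_pos: [0.6208, -0.0757, 0.4562]
tcp_rot: [-0.0, 0.329, 0.944, 0.0]
ft_force: [0.9, 1.3, -7.2]
finger_gap: 0.0106
finger_force: 60.2
```

drive_tool(motion=[[0, 0, 0, -7, 0.8], [0, 0, 0, -14, 0.8], [0, 0, 0, -21, 0.8], [0, 0, 0, -28, 0.8]])

```text
t: 7.7
eef_pos: [0.6208, -0.0759, 0.4562]
tcp_rot: [-0.0, 0.088, 0.996, -0.0]
ft_force: [-0.8, -0.1, -6.4]
finger_gap: 0.0105
finger_force: 60.1
```

drive_tool(motion=[[0, 0, 0, -7, 0.8], [0, 0, 0, -14, 0.8], [0, 0, 0, -21, 0.8], [0, 0, 0, -25, 0.8], [0, 0, 0, -25, 0.8]])

```text
t: 8.2
eef_pos: [0.6208, -0.0761, 0.4562]
tcp_rot: [-0.0, -0.127, 0.992, 0.0]
ft_force: [0.3, 0.5, -6.6]
finger_gap: 0.0105
finger_force: 60.1
```

Run:
```python
from h import *
from cell import bot
o=bot.get_obs();print(o["eef_pos"],tilt(o)[0],o["ft_force"],o["finger_gap"],o["joint_positions"][6])
o["eef_pos"][2]=.50
plan(o,[(*cab(-48,24.5),.50,169.4,1)])
```

```text
[ 0.62079096 -0.07614187  0.4562249 ] -165.4312575630015 [ 0.30436754  0.51868624 -6.62143236] 0.0105351498238571 1.5826400486911592
[-2.5, 4.3, 0.0, np.float64(25.2)]
```

drive_tool(motion=[[0, 0, 0, 0, 2.4], [0, 0, 0, 0, 2.4], [0, 0, 0, 0, 2.4], [0, 0, -2, 0, 2.4], [0, 0, -4.4, 0, 2.4]])

```text
t: 8.7
eef_pos: [0.6208, -0.0757, 0.5009]
tcp_rot: [-0.001, -0.127, 0.992, 0.0]
ft_force: [0.2, -0.4, 0.4]
finger_gap: 0.024
finger_force: 0.0
```

drive_tool(motion=[[-0.8, 1.4, 0, 8, 2.6], [-1.6, 2.8, 0, 16, 2.6], [-2.5, 4.3, 0, 25.2, 2.6], [-2.5, 4.3, 0, 25.2, 2.6], [-2.5, 4.3, 0, 25.2, 2.6]])

```text
t: 9.2
eef_pos: [0.6343, -0.0276, 0.5012]
tcp_rot: [0.0, 0.091, 0.996, -0.0]
ft_force: [-0.2, -0.2, 0.0]
finger_gap: 0.0262
finger_force: 0.0
```

Run:
```python
from h import *
from cell import bot
import pickle
o=bot.get_obs();print(o["eef_pos"],tilt(o)[0])
c=bot.camera("wrist");pickle.dump((o,c),open("w3.pkl","wb"));cv2.imwrite("pics/w3.png",cv2.resize(c["pixels"][100:380,120:440],None,fx=2,fy=2))
plan(o,[(*cab(-48,24.5),.457,169.4,1)])
```

```text
[ 0.63429424 -0.0275945   0.50116694] 169.5972348738874
[0.0, -0.1, 4.4, np.float64(0.2)]
```

View pics/w3.png

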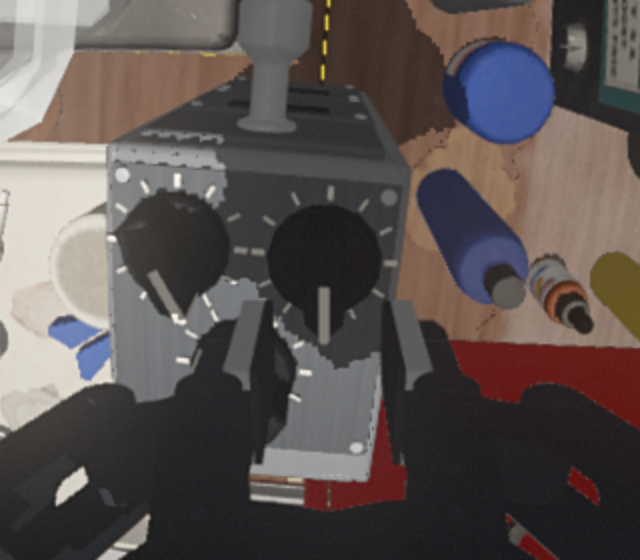

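The left dial's pointer (323,315) is lined up with the fingers. The right dial's pointer (165,295) now sits at 11 o'clock. I'll grip the left dial and turn it.

drive_tool(motion=[[0, 0, 1.5, 0, 2.6], [0, 0, 3, 0, 2.6], [0, 0, 4.4, 0, 2.6], [0, 0, 4.4, 0, 2.6]])

```text
t: 9.65
eef_pos: [0.6338, -0.0287, 0.4534]
tcp_rot: [-0.002, 0.093, 0.996, -0.0]
ft_force: [0.6, -0.2, -0.0]
finger_gap: 0.0263
finger_force: 0.0
```

drive_tool(motion=[[0, 0, 0, 0, 0.8], [0, 0, 0, 0, 0.8], [0, 0, 0, 0, 0.8], [0, 0, 0, 0, 0.8]])

```text
t: 10.05
eef_pos: [0.6341, -0.0284, 0.4562]
tcp_rot: [-0.001, 0.093, 0.996, -0.001]
ft_force: [-0.6, -2.8, -4.8]
finger_gap: 0.0106
finger_force: 60.0
```

drive_tool(motion=[[0, 0, 0, 8, 0.8], [0, 0, 0, 16, 0.8], [0, 0, 0, 24, 0.8], [0, 0, 0, 32, 0.8], [0, 0, 0, 40, 0.8]])

```text
t: 10.55
eef_pos: [0.6342, -0.0282, 0.4562]
tcp_rot: [-0.0, 0.43, 0.903, -0.0]
ft_force: [0.3, -2.0, -6.1]
finger_gap: 0.0102
finger_force: 59.8
```

drive_tool(motion=[[0, 0, 0, 8, 0.8], [0, 0, 0, 16, 0.8], [0, 0, 0, 25, 0.8], [0, 0, 0, 25, 0.8], [0, 0, 0, 25, 0.8]])

```text
t: 11.05
eef_pos: [0.6343, -0.0282, 0.4562]
tcp_rot: [0.0, 0.612, 0.791, -0.0]
ft_force: [1.3, -2.6, -8.6]
finger_gap: 0.0103
finger_force: 59.7
```

Run:
```python
from h import *
from cell import bot
o=bot.get_obs();print(o["eef_pos"],tilt(o)[0],o["ft_force"],o["finger_gap"],o["joint_positions"])
```

```text
[ 0.6343467  -0.02815499  0.45619099] 104.55371675155418 [ 1.33442765 -2.61449462 -8.55444783] 0.010322058955626831 [ 0.34842836  0.45155948 -0.49191775  1.56108461  0.22515327  1.18580839
  0.06731517]
```

drive_tool(motion=[[0, 0, 0, 0, 2.4], [0, 0, 0, 0, 2.4], [0, 0, 0, 0, 2.4], [0, 0, -2, 0, 2.4], [0, 0, -4.4, 0, 2.4]])

```text
t: 11.55
eef_pos: [0.6342, -0.0274, 0.5009]
tcp_rot: [-0.001, 0.613, 0.79, -0.0]
ft_force: [0.5, 0.1, 0.3]
finger_gap: 0.0238
finger_force: 0.0
```

Run:
```python
from h import *
import pickle
from cell import bot
d=pickle.load(open("d0.pkl","rb"))
print("knob",cab(-118,0))
for n in d:
    P=cloud(d[n]);ok=d[n]["range_z"]>0
    m=ok&(P[...,2]>.17)&(P[...,2]<.4)&(P[...,0]<.65)&(P[...,0]>.35)&(P[...,1]<.02)&(P[...,1]>-.3)
    q=P[m]
    for x in np.arange(.44,.62,.02):
        s=q[np.abs(q[:,0]-x)<.01]
        # max y of box pts, excluding cabinet/knob
        rel=(s[:,:2]-cab(-118,0));far=np.hypot(*rel.T)>.022
        s=s[far&(s[:,0]<.575)]
        if len(s):
            i=s[:,1].argsort()[::-1][:3];print(n,round(x,2),s[i].round(3).tolist())
    k=ok&(np.hypot(P[...,0]-.56,P[...,1]+.034)<.03)&(P[...,2]>.2)&(P[...,2]<.26)
    print("knob pts",P[k].mean(0),cv2.minAreaRect((P[k][:,:2]*1000).astype(np.float32)),P[k][:,2].max())
o=bot.get_obs();print(o["eef_pos"])
c=bot.camera("top");P=cloud(c);print("drawer/knob now",np.nanmax(P[...,2][(np.hypot(P[...,0]-.56,P[...,1]+.034)<.02)]))
plan(o,[(*cab(-118,0),.50,134,1),(*cab(-118,0),.46,164.4,1),(*cab(-118,0),.392,164.4,1)])
```

```text
knob [ 0.55984682 -0.03326746]
scene 0.44 [[0.431, -0.061, 0.259], [0.436, -0.061, 0.264], [0.433, -0.061, 0.261]]
scene 0.46 [[0.452, -0.068, 0.26], [0.454, -0.068, 0.262], [0.457, -0.069, 0.264]]
scene 0.48 [[0.473, -0.074, 0.262], [0.475, -0.074, 0.262], [0.478, -0.075, 0.263]]
scene 0.5 [[0.492, -0.079, 0.263], [0.492, -0.08, 0.26], [0.496, -0.08, 0.261]]
scene 0.52 [[0.512, -0.087, 0.263], [0.511, -0.087, 0.261], [0.517, -0.089, 0.261]]
scene 0.54 [[0.53, -0.093, 0.26], [0.532, -0.093, 0.261], [0.536, -0.094, 0.26]]
scene 0.56 [[0.55, -0.099, 0.262], [0.552, -0.099, 0.263], [0.555, -0.102, 0.263]]
scene 0.58 [[0.572, -0.116, 0.263], [0.57, -0.118, 0.264], [0.573, -0.127, 0.265]]
knob pts [ 0.55779302 -0.03194008  0.24076622] ((567.0867309570312, -32.881919860839844), (25.229297637939453, 44.01250076293945), 81.11077117919922) 0.25116240765261677
top 0.44 [[0.435, -0.063, 0.265], [0.431, -0.063, 0.262], [0.433, -0.064, 0.261]]
top 0.46 [[0.45, -0.068, 0.261], [0.454, -0.069, 0.266], [0.452, -0.07, 0.265]]
top 0.48 [[0.472, -0.075, 0.259], [0.478, -0.077, 0.265], [0.476, -0.077, 0.263]]
top 0.5 [[0.493, -0.081, 0.264], [0.491, -0.082, 0.263], [0.495, -0.083, 0.266]]
top 0.52 [[0.512, -0.088, 0.264], [0.515, -0.089, 0.262], [0.51, -0.089, 0.26]]
top 0.54 [[0.532, -0.096, 0.261], [0.536, -0.096, 0.261], [0.534, -0.096, 0.26]]
top 0.56 [[0.551, -0.102, 0.266], [0.554, -0.103, 0.262], [0.556, -0.104, 0.264]]
top 0.58 [[0.571, -0.12, 0.265], [0.572, -0.122, 0.263], [0.572, -0.125, 0.262]]
knob pts [ 0.56289688 -0.03468962  0.24392551] ((567.2073364257812, -36.273216247558594), (25.320390701293945, 43.87276077270508), 76.83519744873047) 0.2521742244509507
[ 0.63417424 -0.02739214  0.50088352]
drawer/knob now 0.71508723035226
[1.3, -7.3, 0.1, np.float64(-29.5)]
[0.0, -0.0, 4.0, np.float64(-30.4)]
[0.0, -0.0, 6.8, np.float64(-0.0)]
```

drive_tool(motion=[[0.4, -2.5, 0, -8, 4.4], [0.8, -5, 0, -16, 4.4], [1.3, -7.3, 0, -24, 4.4], [1.3, -7.3, 0, -29.5, 4.4], [1.3, -7.3, 0, -29.5, 4.4]])

```text
t: 12.1
eef_pos: [0.56, -0.033, 0.5016]
tcp_rot: [0.001, 0.391, 0.92, 0.0]
ft_force: [0.5, 0.9, -0.3]
finger_gap: 0.044
finger_force: 0.0
```

drive_tool(motion=[[0, 0, 1, -8, 4.4], [0, 0, 2, -16, 4.4], [0, 0, 3, -24, 4.4], [0, 0, 4, -30.4, 4.4], [0, 0, 4, -30.4, 4.4]])

```text
t: 12.6
eef_pos: [0.5605, -0.0334, 0.4595]
tcp_rot: [-0.001, 0.137, 0.991, 0.0]
ft_force: [-0.5, -0.1, 0.9]
finger_gap: 0.0441
finger_force: 0.0
```

drive_tool(motion=[[0, 0, 0, 0, 4.4], [0, 0, 0, 0, 4.4]])

```text
t: 12.8
eef_pos: [0.5607, -0.0332, 0.4614]
tcp_rot: [0.001, 0.138, 0.99, 0.0]
ft_force: [-0.2, 0.4, -0.5]
finger_gap: 0.0441
finger_force: 0.0
```

Run:
```python
from h import *
from cell import bot
o=bot.get_obs();print(o["eef_pos"],tilt(o)[0])
c=bot.camera("wrist");cv2.imwrite("pics/w4.png",c["pixels"])
plan(o,[(*cab(-118,0),.392,164.4,1)])
```

```text
[ 0.56073592 -0.03319069  0.46135705] 164.13887312959366
[0.1, -0.0, 6.9, np.float64(-0.3)]
```

View pics/w4.png

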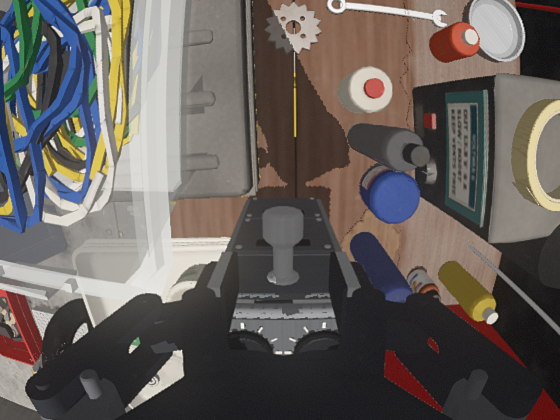

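The knob (283,235) is centred between the fingers and the box is clear on the left. I'll descend, pinch the knob and pull.

drive_tool(motion=[[0.1, 0, 2.5, 0, 4.4], [0.1, 0, 5, 0, 4.4], [0.1, 0, 6.9, 0, 4.4], [0.1, 0, 6.9, 0, 4.4]])

```text
t: 13.25
eef_pos: [0.5587, -0.0333, 0.3897]
tcp_rot: [-0.002, 0.137, 0.991, -0.0]
ft_force: [-0.6, 0.6, -0.3]
finger_gap: 0.0439
finger_force: 0.0
```

drive_tool(motion=[[0, 0, 0, 0, 1.8], [0, 0, 0, 0, 1.8], [0, 0, 0, 0, 1.8], [0, 0, 0, 0, 1.8], [0, 0, 0, 0, 1.8]])

```text
t: 13.75
eef_pos: [0.5596, -0.0333, 0.3931]
tcp_rot: [0.001, 0.137, 0.991, -0.0]
ft_force: [-2.6, -1.9, 5.6]
finger_gap: 0.0236
finger_force: 59.4
```

drive_tool(motion=[[0.3, 0, 0, 0, 1.8], [0.6, 0, 0, 0, 1.8], [1, 0, 0, 0, 1.8], [1.5, 0, 0, 0, 1.8], [2, 0, 0, 0, 1.8]])

```text
t: 14.25
eef_pos: [0.5408, -0.0281, 0.393]
tcp_rot: [0.002, 0.137, 0.991, -0.0]
ft_force: [1.3, -4.3, 6.5]
finger_gap: 0.0238
finger_force: 59.4
```

Drawer is moving freely. I'll pull the rest gently.

drive_tool(motion=[[0.6, 0, 0, 0, 1.8], [1.2, 0, 0, 0, 1.8], [1.8, 0, 0, 0, 1.8], [2.4, 0, 0, 0, 1.8], [3, 0, 0, 0, 1.8]])

```text
t: 14.75
eef_pos: [0.5119, -0.02, 0.393]
tcp_rot: [0.002, 0.137, 0.991, -0.0]
ft_force: [1.3, -3.6, 6.7]
finger_gap: 0.0236
finger_force: 59.5
```

drive_tool(motion=[[0.6, 0, 0, 0, 1.8], [1.2, 0, 0, 0, 1.8], [1.8, 0, 0, 0, 1.8], [2.4, 0, 0, 0, 1.8], [2.9, 0, 0, 0, 1.8]])

```text
t: 15.25
eef_pos: [0.4839, -0.0121, 0.393]
tcp_rot: [0.002, 0.137, 0.991, -0.001]
ft_force: [1.4, -3.1, 7.1]
finger_gap: 0.0236
finger_force: 59.5
```

drive_tool(motion=[[0.1, 0, 0, 0, 1.8], [0.1, 0, 0, 0, 1.8], [0.1, 0, 0, 0, 4.4], [0.1, 0, 0, 0, 4.4], [0.1, 0, 0, 0, 4.4]])

```text
t: 15.75
eef_pos: [0.4822, -0.011, 0.3914]
tcp_rot: [-0.0, 0.136, 0.991, 0.0]
ft_force: [-0.2, -0.1, -0.4]
finger_gap: 0.0442
finger_force: 0.0
```

drive_tool(motion=[[0, 0, -3, 0, 4.4], [0, 0, -6, 0, 4.4], [0, 0, -9, 0, 4.4], [0, 0, -9, 0, 4.4], [0, 0, -9, 0, 4.4]])

```text
t: 16.25
eef_pos: [0.4823, -0.0112, 0.4817]
tcp_rot: [0.0, 0.137, 0.991, -0.0]
ft_force: [-0.1, -0.6, -0.8]
finger_gap: 0.0439
finger_force: 0.0
```

Run:
```python
from h import *
from cell import bot
import pickle
o=bot.get_obs();print(o["eef_pos"],tilt(o)[0])
w=bot.camera("wrist");t=bot.camera("top");pickle.dump((o,w,t),open("w5.pkl","wb"))
a=w["pixels"];b=cv2.resize(t["pixels"][140:260,300:420],(420,420),interpolation=cv2.INTER_CUBIC)
cv2.imwrite("pics/w5.png",np.hstack([a,b])[:, :][:, 200:])
```

```text
[ 0.48225135 -0.01121388  0.48165317] 164.2875649418982
```

View pics/w5.png

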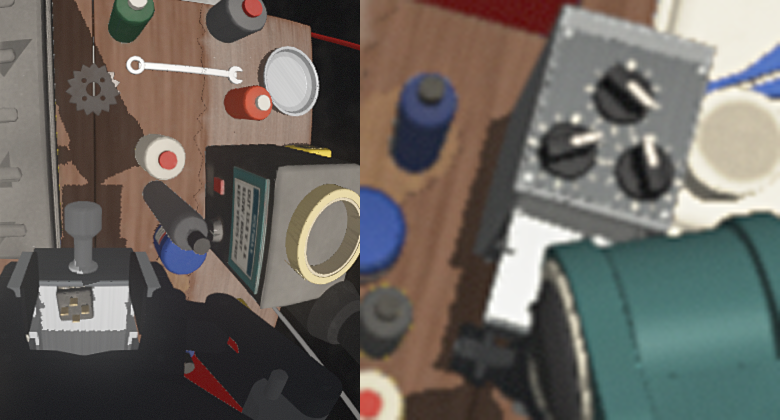

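The drawer is fully out. In the wrist image the relay is at about (274,302), with brass terminals on top. Next I measure its centre and yaw.

Run:
```python
from h import *
import pickle
o,w,t=pickle.load(open("w5.pkl","rb"))
g=cv2.cvtColor(w["pixels"],cv2.COLOR_BGR2GRAY)
sub=w["pixels"][275:335,235:325]
m=np.zeros_like(g);m[280:330,245:310]=(g[280:330,245:310]<140)
k,l,st,ce=cv2.connectedComponentsWithStats(m)
for i in range(1,k):
    if st[i,4]>80:
        print(st[i],ce[i])
        cn=max(cv2.findContours((l==i).astype(np.uint8),0,2)[0],key=cv2.contourArea)[:,0]
        for z in(.234,.208):
            W=fish(w,o,cn,z)[:,:2]*1000;print(z,cv2.minAreaRect(W.astype(np.float32)))
print("floor pt",cab(-80-82+30+3,0))
cv2.imwrite("pics/r5.png",cv2.resize(sub,None,fx=8,fy=8,interpolation=cv2.INTER_CUBIC))
```

```text
[ 245  280   65   41 1537] [275.48471047 297.07807417]
0.234 ((545.9349975585938, -34.746150970458984), (48.82279968261719, 37.33529281616211), 74.4801254272461)
0.208 ((561.7300415039062, -39.81486511230469), (54.684165954589844, 41.81758117675781), 74.48006439208984)
floor pt [ 0.54925203 -0.03030934]
```

View pics/r5.png

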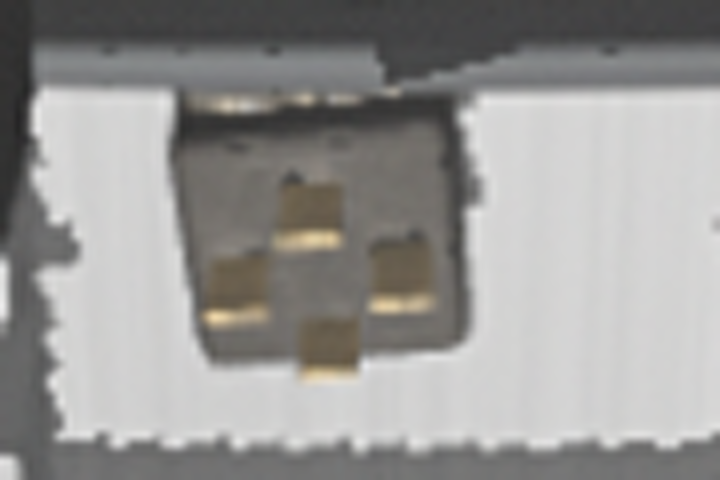

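Run:
```python
from h import *
import pickle
o,w,t=pickle.load(open("w5.pkl","rb"))
k=np.array([(178,140),(455,118),(465,345),(212,362)])/8+[235-.4,275-.4]
W=fish(w,o,k,.234)[:,:2];print(W.round(4).tolist(),W.mean(0))
e=np.roll(W,-1,0)-W
print(np.hypot(*e.T),np.degrees(np.arctan2(e[:,1],e[:,0])))
tm=np.array([(310,210),(237,287),(402,272),(328,346)])/8+[235-.4,275-.4]
T=fish(w,o,tm,.242)[:,:2];print("terms",T.mean(0))
c=W.mean(0)
plan(o,[(*c,.45,164.4,1)])
a=np.radians(YAW);d=c-cab(-80-82,0);print("from drawer front cab x,y",d@[np.cos(a),np.sin(a)],d@[-np.sin(a),np.cos(a)])
```

```text
[[0.534, -0.0476], [0.5387, -0.0212], [0.565, -0.0273], [0.5603, -0.0524]] [ 0.54949194 -0.03712963]
[0.02675498 0.02693679 0.02559274 0.02667661] [  79.933011    -12.93978986 -100.5751465   169.53182777]
terms [ 0.54811687 -0.03734487]
[-7.2, -0.7, 3.2, np.float64(-0.1)]
from drawer front cab x,y 0.03506518654793273 -0.0065045291349113965
```

Run:
```python
from h import *
from cell import bot
plan(bot.get_obs(),[(.5493,-.0362,.44,169,1)])
```

```text
[-7.2, -0.6, 4.0, np.float64(-4.7)]
```

drive_tool(motion=[[-4, -0.3, 0, -4.7, 3.4], [-7.2, -0.6, 0, -4.7, 3.4], [-7.2, -0.6, 2, -4.7, 3.4], [-7.2, -0.6, 4, -4.7, 3.4], [-7.2, -0.6, 4, -4.7, 3.4]])

```text
t: 16.85
eef_pos: [0.5491, -0.037, 0.4376]
tcp_rot: [-0.004, 0.096, 0.995, 0.0]
ft_force: [-0.3, 0.7, -0.3]
finger_gap: 0.034
finger_force: 0.0
```

drive_tool(motion=[[0, 0, 0, 0, 3.4], [0, 0, 0, 0, 3.4]])

```text
t: 17.05
eef_pos: [0.5503, -0.0365, 0.4423]
tcp_rot: [0.0, 0.096, 0.995, 0.0]
ft_force: [0.0, 0.8, 0.8]
finger_gap: 0.034
finger_force: 0.0
```

Run:
```python
from h import *
from cell import bot
o=bot.get_obs();w=bot.camera("wrist");print(o["eef_pos"],tilt(o)[0],o["finger_gap"])
plan(o,[(.5493,-.0362,.405,169,1)])
cv2.imwrite("pics/w6.png",cv2.resize(w["pixels"][230:380,200:380],None,fx=4,fy=4,interpolation=cv2.INTER_CUBIC))
```

```text
[ 0.55025643 -0.03645313  0.44233617] 168.99925810313806 0.03395936797250278
[0.1, 0.0, 3.7, np.float64(-0.0)]
```

View pics/w6.png

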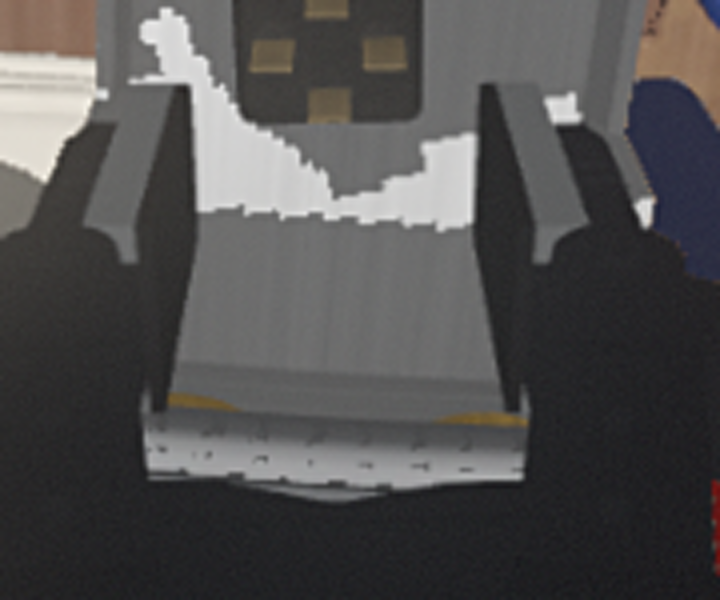

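The relay (328,60 in the crop) is square to the fingers and centred between them. The tips are thinner than feared and clear the drawer sides, so I'll descend.

drive_tool(motion=[[0.1, 0, 1.5, 0, 3.4], [0.1, 0, 3, 0, 3.4], [0.1, 0, 3.7, 0, 3.4], [0.1, 0, 4.4, 0, 3.4], [0.1, 0, 4.6, 0, 3.4]])

```text
t: 17.6
eef_pos: [0.5489, -0.0365, 0.3945]
tcp_rot: [-0.001, 0.096, 0.995, 0.0]
ft_force: [-0.8, -0.2, 1.0]
finger_gap: 0.0339
finger_force: 0.0
```

drive_tool(motion=[[0, 0, 0, 0, 3.4], [0, 0, 0, 0, 2], [0, 0, 0, 0, 2], [0, 0, 0, 0, 2], [0, 0, 0, 0, 2]])

```text
t: 18.1
eef_pos: [0.5492, -0.0364, 0.396]
tcp_rot: [0.0, 0.096, 0.995, -0.0]
ft_force: [0.1, -0.0, 1.2]
finger_gap: 0.0264
finger_force: 59.6
```

Run:
```python
from h import *
from cell import bot
import pickle
o=bot.get_obs();print(o["eef_pos"],tilt(o)[0],o["finger_gap"],o["ft_force"],o["joint_positions"])
d=pickle.load(open("d0.pkl","rb"))
# dish: rim from both views, bright/smooth -> depth band in region
for n,b in(("top",(245,312,188,237)),("scene",(292,340,186,240))):
    c=d[n];P=cloud(c);m=np.zeros(P.shape[:2],bool);m[b[0]:b[1],b[2]:b[3]]=1
    for lo,hi in((.014,.03),(.018,.027)):
        q=P[m&(P[...,2]>lo)&(P[...,2]<hi)&(c["range_z"]>0)]
        q=q[np.hypot(q[:,0]-.40,q[:,1]-.295)<.085]
        print(n,len(q),q.mean(0),cv2.minEnclosingCircle((q[:,:2]*1000).astype(np.float32)))
    g=cv2.cvtColor(c["pixels"],6);hsv=cv2.cvtColor(c["pixels"],40)
    br=((hsv[...,1]<60)&(g>110)&m).astype(np.uint8)
    cn=max(cv2.findContours(br,0,2)[0],key=cv2.contourArea)
    e=cv2.fitEllipse(cv2.convexHull(cn));print(n,e)
    ray=q2R(c["attitude"])@[(e[0][0]-c["cx"])/c["fx"],(e[0][1]-c["cy"])/c["fy"],1]
    X=np.array(c["xyz"]);print("  ctr at rim z .022",(X+ray*(.022-X[2])/ray[2]).round(4))
```

```text
[ 0.54923436 -0.03643205  0.39603874] 168.97964671423048 0.026427192441200786 [ 0.05524639 -0.01768177  1.24362388] [ 0.56231855  0.40758063 -0.69875864  1.82293583  0.3041734   1.01974183
  1.12105883]
top 244 [0.41566174 0.32215658 0.02134008] ((424.469482421875, 327.8184509277344), 53.44978332519531)
top 164 [0.41373455 0.32310316 0.02268914] ((424.6500549316406, 328.2627258300781), 53.26555633544922)
top ((204.38336181640625, 271.24456787109375), (45.25013732910156, 62.465694427490234), 132.61102294921875)
  ctr at rim z .022 [0.442  0.3484 0.022 ]
scene 214 [0.42769295 0.31529048 0.02122055] ((427.34771728515625, 330.3140869140625), 53.94581985473633)
scene 162 [0.42380934 0.31529091 0.02279289] ((427.34771728515625, 330.3140869140625), 53.94581985473633)
scene ((212.63963317871094, 316.3536376953125), (38.77526092529297, 46.37675094604492), 66.4405288696289)
  ctr at rim z .022 [0.4254 0.3294 0.022 ]
```

Dish centre is about (0.426, 0.329), from both views, and the relay is held. I'll lift slowly and carry it over.

drive_tool(motion=[[0, 0, -0.5, 0, 2], [0, 0, -1.5, 0, 2], [0, 0, -3, 0, 2], [0, 0, -4.5, 0, 2], [0, 0, -6, 0, 2]])

```text
t: 18.6
eef_pos: [0.5492, -0.0364, 0.4576]
tcp_rot: [0.001, 0.096, 0.995, -0.0]
ft_force: [0.6, 0.2, 0.5]
finger_gap: 0.0259
finger_force: 59.5
```

Run:
```python
from h import *
from cell import bot
import pickle
o=bot.get_obs();print(o["finger_gap"],o["finger_force"],o["ft_force"])
w=bot.camera("wrist");pickle.dump((o,w),open("w7.pkl","wb"))
plan(o,[(.4258,.329,.455,169,4)])
P=cloud(pickle.load(open("d0.pkl","rb"))["top"]);m=(P[...,0]>.4)&(P[...,0]<.66)&(P[...,1]>.08)&(P[...,1]<.3)
print("max h on path",np.nanmax(P[...,2][m]))
```

```text
0.025902028340113202 59.47311222553253 [0.61257942 0.22444618 0.53433863]
[4.8, 8.4, 0.1, np.float64(-0.0)]
[4.7, 8.4, 0.0, np.float64(-0.0)]
[4.8, 8.3, 0.1, np.float64(-0.0)]
[4.8, 8.4, 0.1, np.float64(-0.0)]
max h on path 1.1861984107789088
```

drive_tool(motion=[[0.6, 1, 0, 0, 2], [1.8, 3, 0, 0, 2], [3.3, 5.7, 0, 0, 2], [5, 8.7, 0, 0, 2], [6.7, 11.7, 0, 0, 2]])

```text
t: 19.15
eef_pos: [0.5045, 0.0928, 0.4551]
tcp_rot: [-0.001, 0.096, 0.995, -0.0]
ft_force: [0.2, -0.3, 0.2]
finger_gap: 0.0261
finger_force: 59.5
```

drive_tool(motion=[[1.7, 3, 0, 0, 2], [3.4, 6, 0, 0, 2], [5.1, 9, 0, 0, 2], [6.8, 12, 0, 0, 2], [8.5, 15, 0, 0, 2]])

```text
t: 19.65
eef_pos: [0.4494, 0.2563, 0.4552]
tcp_rot: [-0.0, 0.096, 0.995, -0.0]
ft_force: [-0.3, 0.9, -0.5]
finger_gap: 0.0266
finger_force: 59.5
```

drive_tool(motion=[[1.6, 2.8, 0, 0, 2], [2.8, 5, 0, 0, 2], [3.6, 6.3, 0, 0, 2], [3.9, 6.8, 0, 0, 2], [3.9, 6.8, 0, 0, 2]])

```text
t: 20.15
eef_pos: [0.4247, 0.3295, 0.4552]
tcp_rot: [-0.0, 0.095, 0.995, -0.0]
ft_force: [0.4, -0.2, -1.2]
finger_gap: 0.0262
finger_force: 59.5
```

drive_tool(motion=[[0, 0, 0, 0, 2], [0, 0, 0, 0, 2]])

```text
t: 20.35
eef_pos: [0.4262, 0.3278, 0.4554]
tcp_rot: [0.0, 0.097, 0.995, -0.0]
ft_force: [-0.0, -0.2, -0.5]
finger_gap: 0.0264
finger_force: 59.5
```

Run:
```python
from h import *
from cell import bot
import pickle
o=bot.get_obs();print(o["eef_pos"],tilt(o)[0],o["finger_gap"],o["joint_positions"])
w=bot.camera("wrist");t=bot.camera("top");s=bot.camera("scene");pickle.dump((o,w,t,s),open("w8.pkl","wb"))
# where is the dish in the wrist view: bright low-saturation rim/floor near expected spot
hsv=cv2.cvtColor(w["pixels"],40)
best=None
M=((hsv[...,1]<45)&(hsv[...,2]>120)).astype(np.uint8)
k,l,st,ce=cv2.connectedComponentsWithStats(M)
for i in range(1,k):
    if st[i,4]>300: 
        v,u=np.nonzero(l==i);W=fish(w,o,np.c_[u,v],.02)[:,:2]
        print(st[i],ce[i].round(),"encl",[np.round(x,1) for x in cv2.minEnclosingCircle((W*1000).astype(np.float32))])
plan(o,[(.4258,.329,.30,169,2),(.4258,.329,.21,169,1)])
```

```text
[0.42620411 0.32781104 0.45544167] 168.87206966238713 0.026382220568503322 [-0.01890243  0.35853836 -0.86466136  1.78009446  0.29863443  1.14106114
  0.39785162]
[  32    0  104   57 2998] [80. 22.] encl [array([154.8,  83.5]), np.float64(94.5)]
[  203     0   178   290 19534] [312.  82.] encl [array([399.5, 340.7]), np.float64(220.1)]
[ 110   65  106   70 2779] [172.  94.] encl [array([294.8, 190. ]), np.float64(79.2)]
[  0  93  58 228 320] [ 32. 197.] encl [array([ 399.5, -120.4]), np.float64(205.6)]
[ 24  92  41 222 889] [ 41. 198.] encl [array([400.5, -79.4]), np.float64(192.7)]
[   0   98   56  247 5801] [ 16. 253.] encl [array([ 416.4, -224. ]), np.float64(254.6)]
[ 242  131   86  102 6242] [286. 177.] encl [array([440.8, 330.4]), np.float64(67.4)]
[ 107  134  128   58 1934] [185. 161.] encl [array([396.6, 175.7]), np.float64(93.3)]
[  67  161   37   48 1089] [ 85. 184.] encl [array([381.1,  40.6]), np.float64(35.9)]
[ 100  227   52   52 1585] [127. 251.] encl [array([494. ,  72.2]), np.float64(53.8)]
[258 236  52  11 535] [283. 241.] encl [array([521.8, 308.1]), np.float64(34.5)]
[232 250  20  45 416] [241. 270.] encl [array([554. , 247.9]), np.float64(36.2)]
[317 250  19  45 426] [326. 270.] encl [array([574.9, 354.2]), np.float64(35.3)]
[  0 362  43  37 578] [ 26. 381.] encl [array([ 769. , -402.2]), np.float64(94.0)]
[0.0, 0.1, 7.8, np.float64(-0.1)]
[0.1, 0.0, 7.7, np.float64(-0.0)]
[-0.0, 0.0, 9.0, np.float64(-0.0)]
```

The wrist view agrees with the dish position. I'll lower in stages.

drive_tool(motion=[[0, 0.1, 1.5, 0, 2], [0, 0.1, 4.5, 0, 2], [0, 0.1, 7.5, 0, 2], [0, 0.1, 10.5, 0, 2], [0, 0.1, 13.5, 0, 2]])

```text
t: 21.0
eef_pos: [0.4256, 0.3293, 0.3185]
tcp_rot: [-0.0, 0.096, 0.995, -0.0]
ft_force: [0.1, 0.1, -1.0]
finger_gap: 0.0264
finger_force: 59.5
```

drive_tool(motion=[[0, 0, 3, 0, 2], [0, 0, 6, 0, 2], [0, 0, 8.5, 0, 2], [0, 0, 10.3, 0, 2], [0, 0, 10.8, 0, 2]])

```text
t: 21.5
eef_pos: [0.4249, 0.3289, 0.2098]
tcp_rot: [-0.002, 0.096, 0.995, -0.001]
ft_force: [-0.6, 0.5, 1.0]
finger_gap: 0.0262
finger_force: 59.5
```

drive_tool(motion=[[0, 0, 0, 0, 2], [0, 0, 0, 0, 2]])

```text
t: 21.7
eef_pos: [0.426, 0.3301, 0.2132]
tcp_rot: [0.0, 0.096, 0.995, 0.0]
ft_force: [0.1, -0.1, -0.7]
finger_gap: 0.0261
finger_force: 59.5
```

Run:
```python
from h import *
from cell import bot
o=bot.get_obs();print(o["eef_pos"],tilt(o),o["finger_gap"],o["ft_force"])
```

```text
[0.42595218 0.33008536 0.2131544 ] (np.float64(168.986171156323), array([[-9.81581023e-01,  1.91045513e-01,  5.55179408e-04],
       [ 1.91045899e-01,  9.81580815e-01,  7.54320790e-04],
       [-4.00843854e-04,  8.46491722e-04, -9.99999561e-01]])) 0.02605440761156756 [ 0.14643278 -0.05254415 -0.71445694]
```

drive_tool(motion=[[0, 0, 0.6, 0, 2], [0, 0, 1.1, 0, 2], [0, 0, 1.5, 0, 2], [0, 0, 1.6, 0, 2], [0, 0, 1.6, 0, 2]])

```text
t: 22.2
eef_pos: [0.4258, 0.3298, 0.1965]
tcp_rot: [-0.0, 0.096, 0.995, -0.0]
ft_force: [-0.4, 0.2, -0.0]
finger_gap: 0.0264
finger_force: 59.5
```

drive_tool(motion=[[0, 0, 0.1, 0, 2], [0, 0, 0.1, 0, 2], [0, 0, 0.1, 0, 2]])

```text
t: 22.5
eef_pos: [0.4259, 0.3298, 0.1958]
tcp_rot: [0.0, 0.096, 0.995, 0.0]
ft_force: [0.1, -0.6, -0.0]
finger_gap: 0.0263
finger_force: 59.5
```

drive_tool(motion=[[0, 0, 0.1, 0, 2], [0, 0, 0.1, 0, 2], [0, 0, 0.1, 0, 2]])

```text
t: 22.8
eef_pos: [0.4259, 0.3299, 0.195]
tcp_rot: [0.0, 0.096, 0.995, 0.0]
ft_force: [-0.5, -0.5, 5.1]
finger_gap: 0.0262
finger_force: 60.0
```

Contact felt (5 N at z = 0.195, as predicted). I'll release and rise.

drive_tool(motion=[[0, 0, 0, 0, 4.2], [0, 0, 0, 0, 4.2], [0, 0, 0, 0, 4.2], [0, 0, 0, 0, 4.2]])

```text
t: 23.2
eef_pos: [0.4258, 0.3298, 0.1945]
tcp_rot: [-0.0, 0.096, 0.995, -0.0]
ft_force: [-1.0, 1.2, -0.1]
finger_gap: 0.0423
finger_force: 0.0
```

drive_tool(motion=[[0, 0, -1, 0, 4.2], [0, 0, -3, 0, 4.2], [0, 0, -6, 0, 4.2], [0, 0, -10, 0, 4.2], [0, 0, -14, 0, 4.2]])

```text
t: 23.7
eef_pos: [0.4255, 0.3298, 0.3364]
tcp_rot: [-0.0, 0.096, 0.995, -0.0]
ft_force: [1.0, 0.9, -1.2]
finger_gap: 0.0419
finger_force: 0.0
```

drive_tool(motion=[[0, 0, -4, 0, 4.2], [0, 0, -8, 0, 4.2], [0, 0, -10, 0, 4.2], [0, 0, -10, 0, 4.2], [0, 0, -10, 0, 4.2]])

```text
t: 24.2
eef_pos: [0.4256, 0.3296, 0.4349]
tcp_rot: [0.0, 0.096, 0.995, -0.0]
ft_force: [0.1, -0.5, -0.6]
finger_gap: 0.042
finger_force: 0.0
```

Run:
```python
from h import *
from cell import bot
o=bot.get_obs();w=bot.camera("wrist");print(o["eef_pos"],o["ft_force"])
g=cv2.cvtColor(w["pixels"],6);a=fish  # dark blob around the dish centre
v,u=np.mgrid[100:260,200:360];W=fish(w,o,np.c_[u.ravel(),v.ravel()],.033)[:,:2]
near=np.hypot(*(W-[.4258,.3295]).T)<.04
sel=near&(g[v.ravel(),u.ravel()]<90)
print(sel.sum(),cv2.minAreaRect((W[sel]*1000).astype(np.float32)))
t=bot.camera("top");P=cloud(t);m=(np.hypot(P[...,0]-.426,P[...,1]-.33)<.03)&(t["range_z"]>0);q=P[m];print(len(q),np.sort(q[:,2])[[0,len(q)//2,-1]].round(3))
im=np.hstack([cv2.resize(w["pixels"][60:260,180:380],(400,400)),cv2.resize(t["pixels"][100:320,180:400],(400,400))]);cv2.imwrite("pics/f.png",im)
```

```text
[0.42557441 0.3295599  0.43486988] [ 0.06528479 -0.46743535 -0.56534848]
0 ((0.0, 0.0), (0.0, 0.0), 0.0)
1604 [0.004 0.614 0.636]
```

View pics/f.png

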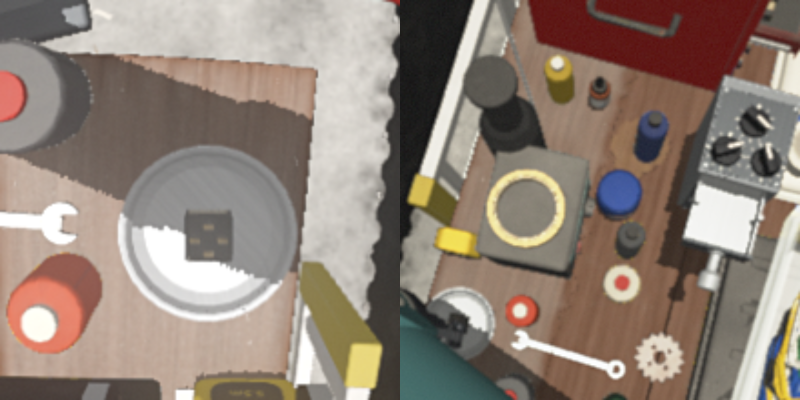

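The relay stands upright, terminals up, in the middle of the dish at (208,237). The filter and dropper bottle are still standing, and the arm is clear.

```bash
python3 -c "
from cell import bot
print(bot.sign_off())"
```

```text
the job is handed in; nothing more can be done
None
```

The job is handed in at about 24 s of the 72 s allowed: dials set to the code with the drawer shut, drawer pulled right out, and the relay upright in the dish; the sign-off gave no verdict.

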